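Park the trolley coupler on its ball and lock it

ROBOT

A 7-joint arm with a two-finger parallel gripper is mounted at the origin on the work surface. World frame = base frame: x ahead of the robot, y to its left, z up, the work surface at z = 0. Lengths are in mm, angles in rad, forces in N, time in s.
With the tool pointing down it reaches from about 400 to 900 mm from the base axis. Payload 5.5 kg.
Tool frame: the origin (TCP) lies at the very end of the fingers, on their centre line; the grasp point (between the pads) lies manip.grasp_offset behind it (manip.grasp_offset is the distance from the TCP to the grasp point, in mm); z points along the fingers, y is the line along which they close (so a half turn about z gives the same grasp; the last joint's range is limited). The gripper opens to 85 mm and grips with 20 to 120 N. Pads are 22 mm wide; open, the fingers measure 114 mm over their backs; the gripper's body (76 mm by 85 mm) begins 54 mm behind the grasp point. The pads swing forward as they close: fully open they stand 13 mm farther back than shut.
Start: joints at [1.517, 0.501, -0.427, 1.55, 0.221, 1.138, -0.21], TCP at [202.526, -617.643, 231.31] pointing down, gripper open.
Joint ranges: [-2.88, 2.88], [-0.31, 2.03], [-1.54, 1.56], [0.2, 2.42], [-1.41, 4.55], [0.19, 2.02], [-2.57, 2.57]. Speed limits (rad/s): [2.57, 2.57, 3.14, 3.14, 3.14, 3.14, 3.14].

INTERFACE

Orientations are given as a rotation vector (axis times angle).
In Python, from station import telemetry, eyes, ticket, manip gives the robot as it stands. The module is installed in compiled form; this text tells all that it offers.
- The arm moves only by the tool jog_arm, never from a script. Its argument "targets" is one flat list of numbers, 7 for each row, row after row: the shift along the tool's x, y, z in mm, then the turn, a rotation vector about the tool's x, y, z in degrees, then the opening, from 0 (shut) to 1 (fully open). A call has 1 to 8 rows; each row shifts and turns the commanded pose from where the row before left it, along the tool's axes as they then stand; what a row does not reach is not made up. A row lasts 1/8 s, in which the tool goes at most 62.5 mm and 10.7 degrees, less where a joint would pass 70% of its speed; a pose out of reach is approached as far as the arm can. A call is refused whole if a number of a shift passes 62.5 or a number of a turn 10.7, either way. A call with a gripper value outside its range is refused whole. The fingers move at their own pace and stop on an object; "grip_force" is the grip in N (left out, the last holds). Time passes only in rows, so rows that do not move let the fingers close. It gives the time, the measured TCP pose, the force, the opening and the grip force at its end, in the units of the state.
- telemetry.read_state(): the state, without advancing time (a new reading comes with each control period).
- eyes.grab_frame(name): name is "side" or "top" or "wrist"; returns the picture (420x560x3 uint8, red, green, blue); there is no depth.
- eyes.camera_params(name): a dict with "mtx" (3x3 intrinsics, pixels), "D" ([k1, k2, p1, p2, k3] as OpenCV has them; the pictures are not rectified), "position" and "orientation" of the camera in the world. Camera axes: x right, y down, z forward; pixel columns grow to the right and rows downward; lengths in mm; the calibration is good to about 2 mm. A picture is of the moment at which its call begins: read the wrist's pose just before it. camera_params takes no time and is no camera call; for the wrist camera it gives the pose at the moment of the call.
- ticket.close_job(): hands the job in; it is judged then, once.
The state is a dict: "clock": time; "qpos": joint angles; "qd": joint speeds; "joint_efforts": joint torques, N m; "tcp_pos": TCP position; "ee_rot": TCP orientation; "ft_force": force on the tool from outside, world axes, zero at the start; "wrist_torque": the same for the moment, N m; "grip_width": finger opening in mm; "gripper_force": force on a finger pad.
Only numpy, scipy, OpenCV 4.12 (cv2) and the standard library are available. Lean on these libraries where they do the work, as an engineer would, in place of code of your own. Each camera call takes 0.05 s, during which the arm holds its last target. There are 200 camera calls.

TASK

Put the launching trolley's coupler away on its parking stand: raise its handle, lower the coupler fully onto the ball with its tube lying in the timber rest, then press the handle all the way down so it locks. Set it down and press gently (never drop, knock or force it on the ball), and leave the bobber, spinner, ball cap and reel where they are.

Things in the scene. Friction and masses are not known exactly. Their poses are not given: they have to be found in the camera images.
- coupler: Ball coupler, loose, about 0.8 kg, lying on its flat underside: aluminium dome 63 mm wide, 60 mm high at the nose, then body cheeks, then a stub of 40 x 40 mm steel tube. Origin on the underside, 100 mm behind the dome's centre; +x to the nose, +z up. Along x: dome's front +133, handle pin +50, tube from -30 to its end at -170 mm.
- socket (a point): Centre of the coupler's hollow ball seat, where the ball's centre lies when the coupler is fully down: 100 mm ahead of the coupler's origin and 27 mm above its underside. The hollow is open below, 52.4 mm wide for a 50 mm ball, its roof 25 mm above this point. Axes as coupler.
- tube_grip (a point): Place to grip the square tube, half-way up it (20 mm above the underside), 70 mm behind the coupler's origin; the balance point is 35 to 60 mm behind the origin. The tube is 40 mm wide (along y) and 40 mm high. Free from above when the handle is up. Axes as coupler.
- handle_pin (a point): Middle of the handle's hinge pin: 50 mm ahead of the coupler's origin, 46 mm above its underside; the pin runs along the coupler's y. Axes as coupler.
- handle_grip (a point): On the handle 95 mm from the pin towards the free end (20 mm short of it), 4 mm below the pin when down, half-way up the side flanges. The handle is an upside-down steel channel 50 mm wide (along y), 18 mm deep, straddling the tube: pinch its sides from above, finger tips beside the tube. Its outer (top) face is 9 mm from here along the handle's +z (5 mm from the pin).
- handle (a joint): Handle angle, rad: 0 fully down (locked), 1.5 fully up; the free end swings up and over towards the nose about handle_pin. Friction keeps it where left. At the grip, 2 to 4 N raise it or press it down. It works a clamp: above 1.0 rad the ball can enter, at 0 the clamp is under the ball. If the coupler is not fully down on the ball the handle stops short: do not force it.
- stand: Parking stand, fixed: grey steel bar 290 mm long on four rubber feet (146 mm wide there), a 50 mm steel tow ball at one end, a timber rest at the other. Origin on the shelf surface, 100 mm behind the ball; +x from the rest to the ball. The rest lies 125 to 165 mm behind the origin, 49 mm between its two cheeks (57 above), cheeks 15 mm high. Its height: see ball_foot.
- ball_foot (a point): Point on the shelf surface straight below the ball's centre. Bar, ball and rest stand on screw feet whose height is not measured: the ball's centre is 72 to 117 mm above this point (feel for it or look). The rest keeps the parked coupler level: its underside is 27 mm below the ball's centre. Axes as stand.
- reel: Bystander: black plastic reel, 74 mm across, 64 mm high, beyond the middle of the shelf. Origin: centre of its underside.
- spinner: Bystander: stainless spinner lure, 60 mm long, lying flat between the coupler and the stand. Origin: its middle.
- bobber: Bystander: orange bobber, 35 mm across, 44 mm high, between the coupler and the stand. Origin: centre of its underside.
- cap: Bystander: black rubber ball cap, 60 mm across, 51 mm high, between the coupler and the stand. Origin: centre of its underside.

How it is judged (in metres and radians):
On the way, in this order (a step that is already met when the one before it is completed fails the run):
1. the handle is raised (value of joint handle above 1 rad), for 0.2 s.
2. with the handle up, the coupler rests on the ball and in the timber rest (horizontal distance between socket and ball_foot below 0.004 m and z of socket in the frame of ball_foot between 0.066 and 0.12 m and angle between the x axis of coupler and the x axis of stand, either way round below 0.06 rad and angle between coupler's own z axis and vertical below 0.05 rad and contact force between coupler and stand above 3 N and value of joint handle above 0.8 rad), for 0.2 s.
At the end, for the whole second after the job is handed in: The coupler stands level on the ball (seat within 4 mm sideways of the ball's axis, 66 to 120 mm above the shelf), in line with the stand within 0.06 rad, its weight on the stand, tilted under 0.05 rad, at rest, its handle down (under 0.1 rad) (value of joint handle below 0.1 rad and horizontal distance between socket and ball_foot below 0.004 m and z of socket in the frame of ball_foot between 0.066 and 0.12 m and angle between the x axis of coupler and the x axis of stand, either way round below 0.06 rad and angle between coupler's own z axis and vertical below 0.05 rad and contact force between coupler and stand above 3 N and linear speed of coupler below 0.02 m/s); the robot touches nothing.
It fails at once if the coupler is knocked or forced on the stand with more than 55 N (contact force between coupler and stand above 55 N).
It fails at once if the coupler is dropped onto the ball (comes down on it faster than 0.22 m/s) (horizontal distance between socket and ball_foot below 0.02 m and z of socket in the frame of ball_foot below 0.14 m and linear speed of coupler above 0.22 m/s).
It fails at once if a bystander is shifted more than 15 mm (distance of any of reel, spinner, bobber, cap from where it was at the start of the episode above 0.015 m).
It also fails if it takes over 72 s, if anything falls off the work surface, if the arm or the gripper's body presses on something with over 40 N, if the wrist force passes 120 N, or if a joint passes its speed limit or range.

## Working session

There is one attempt and no reset: what is moved stays moved. The work goes in short steps, Python scripts to look and compute and a tool call to move; the robot and the scene stay as the last step left them, time stands still between calls to the robot, and variables do not carry over. Pictures are saved under pics/ and viewed, at most 10 in all, crops included, and the job is handed in when it is done.

Besides the shell and the picture viewer there is one more tool, called after "Emit:" as a command line: name --argument value ..., lists and objects as JSON in quotes. jog_arm: Moves the arm, as the interface text tells. Its arguments: {"type":"object","properties":{"targets":{"type":"array","items":{"type":"number"}},"grip_force":{"type":"number"}},"required":["targets"]}

```bash
mkdir -p pics; cat > h.py <<'E'
import numpy as np, cv2
from scipy.spatial.transform import Rotation as R
from station import telemetry, eyes, ticket, manip
def Rm(o):
    o=np.array(o,float)
    return o if o.shape==(3,3) else R.from_rotvec(o).as_matrix()
def ray(c,uv):
    p=cv2.undistortPoints(np.array(uv,float).reshape(-1,1,2),c['mtx'],np.array(c['D'],float)).reshape(-1,2)
    d=np.c_[p,np.ones(len(p))]@Rm(c['orientation']).T
    return np.array(c['position'],float),d
def plane(c,uv,z):
    o,d=ray(c,uv); return o+d*((z-o[2])/d[:,2])[:,None]
def proj(c,X):
    M=Rm(c['orientation']).T; r=cv2.Rodrigues(M)[0]
    return cv2.projectPoints(np.array(X,float).reshape(-1,3),r,-M@np.array(c['position'],float),c['mtx'],np.array(c['D'],float))[0].reshape(-1,2)
def shot(n,f):
    c=eyes.camera_params(n); im=eyes.grab_frame(n); np.save(f'pics/{f}.npy',im); 
    import pickle; pickle.dump(c,open(f'pics/{f}.pkl','wb'))
    cv2.imwrite(f'pics/{f}.png',im[:,:,::-1]); return c,im
def load(f):
    import pickle; return pickle.load(open(f'pics/{f}.pkl','rb')),np.load(f'pics/{f}.npy')
E
python3 - <<'E'
from h import *
print(telemetry.read_state(), manip.grasp_offset)
for n in('top','side','wrist'):
    c,im=shot(n,n+'0'); print(n,c)
a=[cv2.imread(f'pics/{n}0.png') for n in('top','side')]
E
```

```text
{'clock': 0.0, 'qpos': array([ 1.51721955,  0.50183403, -0.42676708,  1.55144834,  0.22079606,
        1.13828183, -0.21030623]), 'qd': array([-9.87256359e-05, -5.61177251e-04, -2.42994324e-03, -1.36112805e-03,
       -8.66311400e-04,  1.67166476e-03,  1.65266928e-04]), 'joint_efforts': array([-5.76442744e-04, -5.69522274e+01, -5.81652761e+00, -2.80947858e+01,
        1.06243731e-02,  1.16502063e-02,  2.11345736e-05]), 'tcp_pos': array([ 202.21051458, -617.02529078,  230.26655932]), 'ee_rot': array([-3.10038262e+00, -4.95253162e-01,  3.83877047e-04]), 'ft_force': array([-0.07775374, -0.53916958, -1.25169821]), 'wrist_torque': array([-0.00139126, -0.02345676, -0.01576765]), 'gripper_force': 0.0, 'grip_width': 85.46339310188763} 18.700000000000003
top {'mtx': array([[392.58100659,   0.        , 278.3027739 ],
       [  0.        , 392.58100659, 210.09201684],
       [  0.        ,   0.        ,   1.        ]]), 'D': array([-0.10744472,  0.        ,  0.        ,  0.        ,  0.        ]), 'position': array([422.13384626,  -1.78168558, 719.42443142]), 'orientation': array([-2.11017439,  2.11386694, -0.22247839])}
side {'mtx': array([[468.20337628,   0.        , 279.79259559],
       [  0.        , 468.20337628, 203.05590192],
       [  0.        ,   0.        ,   1.        ]]), 'D': array([-0.11338137,  0.        ,  0.        ,  0.        ,  0.        ]), 'position': array([ 297.98568498, -592.63370102,  831.45846996]), 'orientation': array([-2.4124714 ,  0.51706896, -0.18458378])}
wrist {'mtx': array([[296.28879735,   0.        , 279.41227267],
       [  0.        , 296.28879735, 210.48364409],
       [  0.        ,   0.        ,   1.        ]]), 'D': array([-0.05453531,  0.        ,  0.        ,  0.        ,  0.        ]), 'position': array([ 265.93941739, -597.11462673,  374.33818976]), 'orientation': array([ 2.36035826, -1.70991213, -0.23383543])}
```

View pics/top0.png

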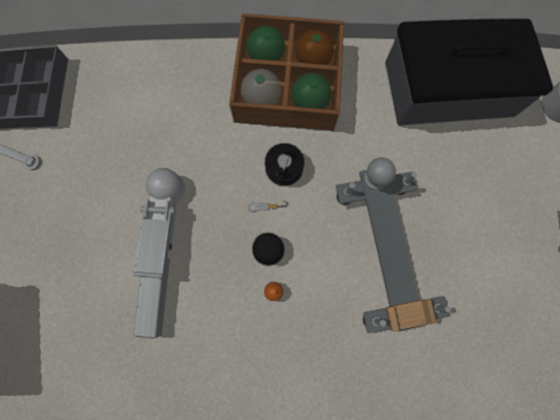

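View pics/side0.png

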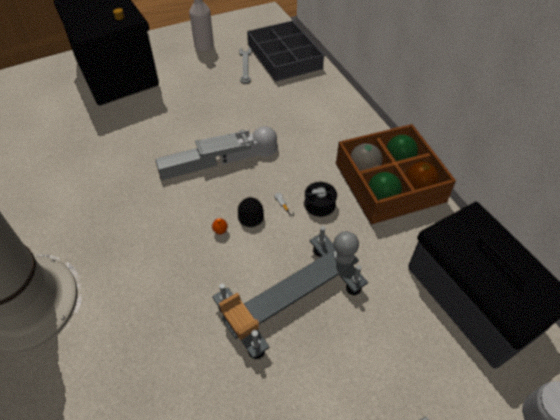

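The top view shows the coupler at left, with its dome at (164,184) and tube end at (147,334). The stand is at right, with its ball at (381,172) and timber rest at (411,315). The bystanders sit between them. The side view shows the ball at (346,243), the dome at (264,138) and the rest at (238,315).

```bash
python3 - <<'E'
from h import *
T,ti=load('top0');S,si=load('side0')
def circ(im,x,y,r0,r1):
    g=cv2.cvtColor(im,cv2.COLOR_RGB2GRAY)[y-30:y+30,x-30:x+30]; k=4
    g=cv2.GaussianBlur(cv2.resize(g,None,fx=k,fy=k,interpolation=cv2.INTER_CUBIC),(0,0),3)
    c=cv2.HoughCircles(g,cv2.HOUGH_GRADIENT,1,200,param1=60,param2=12,minRadius=r0*k,maxRadius=r1*k)[0][0]
    return np.array([(c[0]+.5)/k-.5+x-30,(c[1]+.5)/k-.5+y-30]),c[2]/k
def tri(a,b):
    o1,d1=ray(T,a);o2,d2=ray(S,b);d1=d1[0];d2=d2[0]
    s=np.linalg.lstsq(np.c_[d1,-d2],o2-o1,rcond=None)[0]
    p,q=o1+d1*s[0],o2+d2*s[1]; return (p+q)/2,np.linalg.norm(p-q)
bt,r1=circ(ti,381,172,11,19);bs,r2=circ(si,346,243,10,16)
ct,r3=circ(ti,164,184,14,22);cs,r4=circ(si,264,138,9,16)
print('ball',bt,r1,bs,r2,tri(bt,bs)); print('dome',ct,r3,cs,r4,tri(ct,cs),plane(T,ct,28))
h=cv2.cvtColor(ti,cv2.COLOR_RGB2HSV)
def blob(m):
    n,l,s,c=cv2.connectedComponentsWithStats(m.astype(np.uint8)); return [(s[i],c[i],l==i) for i in np.argsort(-s[1:,4])+1]
w=((h[...,0]<22)&(h[...,1]>90)); w[:250]=0
for s,c,l in blob(w)[:3]:
    rr=cv2.minAreaRect(np.argwhere(l)[:,::-1].astype(np.float32)); print('wood/orange',s,c,rr)
    for z in(60,80): print(plane(T,rr[0],z), plane(T,cv2.boxPoints(rr),z).round(1).tolist())
# coupler tube
g=cv2.cvtColor(ti,cv2.COLOR_RGB2GRAY)
for y in range(285,332,6): print(y,g[y,125:175].tolist())
E
```

```text
Traceback (most recent call last):
TypeError: 'NoneType' object is not subscriptable
```

```bash
python3 - <<'E'
from h import *
T,ti=load('top0')
a=cv2.resize(ti[155:345,110:200],None,fx=3,fy=3,interpolation=cv2.INTER_CUBIC);b=cv2.resize(ti[145:335,330:465],None,fx=3,fy=3,interpolation=cv2.INTER_CUBIC)
cv2.imwrite('pics/z.png',cv2.convertScaleAbs(np.hstack([a,b]),alpha=1.5)[:,:,::-1])
E
```

```text
(no output)
```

View pics/z.png

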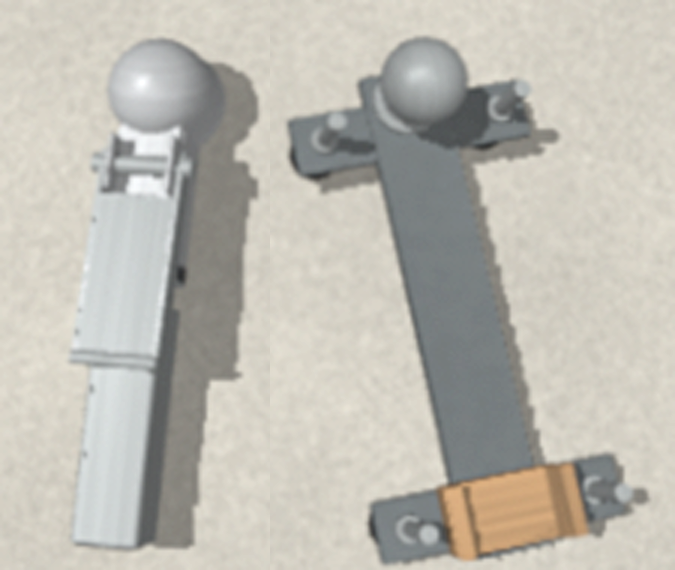

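The zoomed crop gives full-image positions of dome ≈(161.6,183.7), handle rear edge (133.5,274)–(161.5,276.5), tube-end top corners (135,335.5)–(155.5,337) and ball ≈(381.7,172.3).

```bash
python3 - <<'E'
from h import *
T,ti=load('top0');S,si=load('side0')
def tri(a,b):
    o1,d1=ray(T,a);o2,d2=ray(S,b);d1=d1[0];d2=d2[0]
    s=np.linalg.lstsq(np.c_[d1,-d2],o2-o1,rcond=None)[0]
    p,q=o1+d1*s[0],o2+d2*s[1]; return ((p+q)/2).round(1),np.linalg.norm(p-q).round(1)
print('ball',tri((381.7,172.3),(346,243))); print('dome',tri((161.6,183.7),(264.5,138.5)),plane(T,(161.6,183.7),28))
print('tube end',plane(T,[(135,335.5),(155.5,337)],40).round(1).tolist())
print('handle rear',plane(T,[(133.5,274),(161.5,276.5)],51).round(1).tolist())
h=cv2.cvtColor(ti,cv2.COLOR_RGB2HSV)
w=((h[...,0]<22)&(h[...,1]>90)).astype(np.uint8); w[:250]=0
n,l,s,c=cv2.connectedComponentsWithStats(w)
for i in np.argsort(-s[1:,4])[:2]+1:
    rr=cv2.minAreaRect(np.argwhere(l==i)[:,::-1].astype(np.float32)); print('wood/orange',s[i],rr)
    for z in(20,70): print(z,plane(T,rr[0],z).round(1), plane(T,cv2.boxPoints(rr),z).round(1).tolist())
print('cap',plane(T,(268,249),40),'spin',plane(T,(268,206),3),'reel',plane(T,(285,164),50))
E
```

```text
ball (array([ 623.6, -179.8,   82.1]), np.float64(1.6))
dome (array([619.4, 213.8,  23.5]), np.float64(1.1)) [[618.62373134 212.3714083   28.        ]]
tube end [[348.6, 241.0, 40.0], [346.9, 205.3, 40.0]]
handle rear [[452.2, 245.3, 51.0], [448.5, 196.1, 51.0]]
wood/orange [ 386  300   49   31 1081] ((410.42535400390625, 314.5296630859375), (24.56743812561035, 45.46296691894531), 77.79953002929688)
20 [[ 382.1 -234.9   20. ]] [[395.4, -190.9, 20.0], [410.5, -272.3, 20.0], [368.5, -279.3, 20.0], [353.9, -198.4, 20.0]]
70 [[ 384.9 -218.2   70. ]] [[397.3, -177.4, 70.0], [411.4, -252.9, 70.0], [372.3, -259.4, 70.0], [358.8, -184.4, 70.0]]
wood/orange [264 282  19  19 289] ((273.0, 291.0), (18.0, 18.0), 90.0)
20 [[425.3   6.7  20. ]] [[440.9, 22.6, 20.0], [440.9, -9.1, 20.0], [409.7, -9.0, 20.0], [409.7, 22.5, 20.0]]
70 [[425.    6.1  70. ]] [[439.6, 20.8, 70.0], [439.5, -8.6, 70.0], [410.6, -8.5, 70.0], [410.6, 20.7, 70.0]]
cap [[497.01439471  15.20076271  40.        ]] spin [[581.65249995  16.39363349   3.        ]] reel [[648.17564207 -14.93012785  50.        ]]
```

```bash
cat >> h.py <<'E'
def down(yaw,pitch=0):
    """tool pointing down, tool x at world yaw (rad); pitch = turn about tool y"""
    x=np.array([np.cos(yaw),np.sin(yaw),0]);z=np.array([0,0,-1.])
    return np.c_[x,np.cross(z,x),z]@R.from_euler('y',pitch).as_matrix()
def rows(wps,op,start=None):
    """wps: list of (pos,Rot,n)"""
    s=telemetry.read_state()
    p,M=start or (np.array(s['tcp_pos']),Rm(s['ee_rot'])); out=[]
    for q,N,n in wps:
        q=np.array(q,float)
        for k in range(n):
            f=1/(n-k); d=np.round(M.T@(q-p)*f,1); w=np.round(np.degrees(R.from_matrix(M.T@N).as_rotvec())*f,2)
            assert abs(d).max()<=62.5 and abs(w).max()<=10.7,(d,w)
            p=p+M@d; M=M@R.from_rotvec(np.radians(w)).as_matrix(); out.append([*d.tolist(),*w.tolist(),op])
    for i in range(0,len(out),8): print(str(sum(out[i:i+8],[])).replace(' ',''))
    return p,M
def st():
    s=telemetry.read_state(); print('t',s['clock'].__round__(2) if hasattr(s['clock'],'__round__') else s['clock'],'tcp',np.round(s['tcp_pos'],1),'f',np.round(s['ft_force'],1),'w',round(s['grip_width'],1),'q',np.round(s['qpos'],2)); return s
E
python3 - <<'E'
from h import *
rows([((560,-320,230),down(1.25),9),((590,50,230),down(2.3),7),((520,217,230),down(np.pi-.045),6)],1)
E
```

```text
[48.1,-19.0,0.1,-0.01,-0.0,-5.94,1,49.8,-13.9,0.1,-0.01,-0.01,-5.94,1,50.9,-8.7,0.1,-0.01,-0.0,-5.94,1,51.5,-3.4,0.1,-0.01,-0.01,-5.94,1,51.6,2.0,0.0,-0.01,-0.0,-5.94,1,51.2,7.3,0.1,-0.01,-0.0,-5.94,1,50.1,12.6,0.0,-0.0,-0.01,-5.94,1,48.6,17.7,0.1,-0.01,-0.0,-5.94,1]
[46.4,22.5,0.0,-0.0,-0.01,-5.95,1,51.5,-12.6,0.0,-0.0,-0.0,-8.59,1,52.8,-4.8,0.0,-0.0,-0.0,-8.59,1,52.9,3.2,0.0,-0.0,-0.0,-8.6,1,51.9,11.1,0.0,-0.0,-0.0,-8.59,1,49.6,18.7,0.0,-0.0,-0.0,-8.6,1,46.3,25.9,0.0,-0.0,-0.0,-8.59,1,41.9,32.6,0.0,-0.0,-0.0,-8.6,1]
[28.5,9.8,0.0,-0.0,-0.0,-7.61,1,27.0,13.5,0.0,-0.0,-0.0,-7.61,1,24.9,17.0,0.0,-0.0,-0.0,-7.6,1,22.5,20.2,0.0,-0.0,-0.0,-7.61,1,19.6,22.9,0.0,-0.0,-0.0,-7.6,1,16.4,25.3,0.0,0.0,-0.0,-7.61,1]
```

Emit:
jog_arm --targets '[48,-19,0,0,0,-6,1,50,-14,0,0,0,-6,1,51,-9,0,0,0,-6,1,51.5,-3.5,0,0,0,-6,1,51.5,2,0,0,0,-6,1,51,7,0,0,0,-6,1,50,12.5,0,0,0,-6,1,48.5,17.5,0,0,0,-6,1]'

```text
clock: 1.15
tcp_pos: [519.6, -350.8, 231.1]
ee_rot: [-2.63, -1.718, 0.0]
ft_force: [0.2, -0.8, 0.3]
grip_width: 85.4
gripper_force: 0.0
```

Emit:
jog_arm --targets '[46.5,22.5,0,0,0,-6,1,51.5,-12.5,0,0,0,-8.5,1,53,-5,0,0,0,-8.5,1,53,3,0,0,0,-8.5,1,52,11,0,0,0,-8.5,1,49.5,18.5,0,0,0,-8.5,1,46.5,26,0,0,0,-8.5,1,42,32.5,0,0,0,-8.5,1]'

```text
clock: 2.15
tcp_pos: [585.7, 53.5, 231.2]
ee_rot: [1.28, 2.869, -0.001]
ft_force: [0.2, -0.1, -0.6]
grip_width: 85.4
gripper_force: 0.0
```

Emit:
jog_arm --targets '[28.5,10,0,0,0,-7.6,1,27,13.5,0,0,0,-7.6,1,25,17,0,0,0,-7.6,1,22.5,20,0,0,0,-7.6,1,19.5,23,0,0,0,-7.6,1,16.5,25.5,0,0,0,-7.6,1,0,0,0,0,0,0,1,0,0,0,0,0,0,1]'

```text
clock: 3.15
tcp_pos: [516.7, 218.8, 231.0]
ee_rot: [-0.078, -3.14, 0.001]
ft_force: [0.9, -0.0, 0.1]
grip_width: 85.3
gripper_force: 0.0
```

```bash
python3 - <<'E'
from h import *
s=st(); c,im=shot('wrist','w1'); print(c['position'],Rm(s['ee_rot']).round(3).tolist())
C=np.array([618.8,212.8]);u=np.array([.999,-.045])
print(proj(c,[[*(C-d*u),z] for d,z in((0,28),(145,51),(165,51),(270,40))]))
E
```

```text
t 3.15 tcp [516.7 218.8 231. ] f [ 0.9 -0.   0.1] w 85.3 q [ 0.43  0.61 -1.21  1.76  0.61  1.21  0.56]
[449.5910437  221.56435302 374.96777468] [[-0.999, 0.05, -0.0], [0.05, 0.999, -0.001], [0.0, -0.001, -1.0]]
[[279.66936613 266.58932675]
 [279.02549619 153.16358134]
 [278.92823161 134.13694578]
 [278.43109195  29.31596789]]
```

View pics/w1.png

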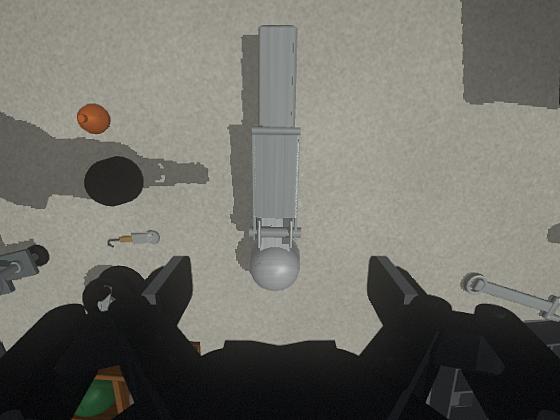

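The wrist view shows the dome centred at ≈(274.7,269), the handle rear edge centre at ≈(275.5,131), the handle sides at x≈252–299, and the tube end top spanning (260–297, 26).

```bash
python3 - <<'E'
from h import *
c,im=load('w1')
D=plane(c,(274.7,269),28)[0];E=plane(c,(278.5,26.5),40)[0];H=plane(c,[(250.5,131),(300,131)],51)
print(D,E,np.linalg.norm((D-E)[:2]),H,H.mean(0))
d=(D-E)[:2];yaw=np.arctan2(d[1],d[0]);print('yaw',yaw,np.arctan2(*(D-H.mean(0))[1::-1]))
u=np.array([np.cos(yaw),np.sin(yaw)]);C=D[:2]
G=C-145*u;print('grip',G,'pin',C-50*u,'tube',C-170*u)
N=down(np.pi+yaw)
rows([((*G,100),N,4),((*G,23),N,4)],1)
E
```

```text
[621.88790089 206.24710426  28.        ] [346.41379519 225.15469317  40.        ] 276.12221900518983 [[449.17920702 190.27307032  51.        ]
 [451.81689035 242.70006948  51.        ]] [450.49804869 216.4865699   51.        ]
yaw -0.0685290599372311 -0.059672780635347776
grip [477.22824449 216.17604225] pin [572.00526075 209.67087598] tube [452.28692442 217.88792812]
[9.9,-1.0,32.7,-0.01,-0.0,0.26,1,9.9,-1.1,32.8,-0.02,-0.0,0.25,1,9.8,-1.1,32.7,-0.01,-0.0,0.26,1,9.9,-1.2,32.8,-0.02,-0.01,0.25,1,-0.0,0.0,19.2,0.0,0.0,0.0,1,-0.0,0.0,19.3,0.0,0.0,0.0,1,-0.0,0.0,19.2,0.0,0.0,0.0,1,-0.0,0.0,19.3,0.0,0.0,0.0,1]
```

Emit:
jog_arm --targets '[10,-1,33,0,0,0.1,1,10,-1,33,0,0,0,1,10,-1,33,0,0,0,1,11,-0.5,33,0,0,0,1,0,0,20,0,0,0,1,0,0,20,0,0,0,1,0,0,20,0,0,0,1,0,0,15,0,0,0,1]'

```text
clock: 4.2
tcp_pos: [475.6, 218.1, 23.2]
ee_rot: [0.079, 3.141, -0.0]
ft_force: [0.2, 0.0, 0.5]
grip_width: 85.2
gripper_force: 0.0
```

Emit:
jog_arm --targets '[0,0,0,0,0,0,1,0,0,0,0,0,0,0.5,0,0,0,0,0,0,0.5,0,0,0,0,0,0,0.5,0,0,0,0,0,0,0.5,0,0,0,0,0,0,0.5,0,0,0,0,0,0,0.5,0,0,0,0,0,0,0.5]' --grip_force 20

```text
clock: 5.2
tcp_pos: [475.6, 217.7, 24.4]
ee_rot: [0.079, 3.14, -0.001]
ft_force: [0.4, -4.0, 4.4]
grip_width: 50.0
gripper_force: 25.4
```

```bash
cat >> h.py <<'E'
def arc(th0,th1,n,k=1.,tilt0=None,op=.5,yaw=-.055,pin=None):
    s=telemetry.read_state(); p=np.array(s['tcp_pos']); M=Rm(s['ee_rot'])
    u=np.array([np.cos(yaw),np.sin(yaw),0]); z=np.array([0,0,1.]); y=np.cross(z,u)
    g=p+M@[0,0,-manip.grasp_offset]
    dirn=lambda t:-u*np.cos(t)+z*np.sin(t)
    loc=lambda t:95*dirn(t)-4*(z*np.cos(t)+u*np.sin(t))
    if pin is None: pin=g-loc(th0)
    print('pin',pin.round(1)); w=[]
    for i in range(1,n+1):
        t=th0+(th1-th0)*i/n
        N=R.from_rotvec(y*(t-th0)*k).as_matrix()@M
        w.append((pin+loc(t)+N@[0,0,manip.grasp_offset],N,1))
    return rows(w,op)
E
python3 -c "
from h import *
arc(0,np.radians(40),8)"
```

```text
pin [570.5 212.5  47.1]
[1.6,0.0,-8.4,-0.02,5.0,-0.0,0.5,1.6,0.0,-8.3,-0.03,5.0,-0.01,0.5,1.6,0.0,-8.4,-0.02,5.0,0.0,0.5,1.6,0.0,-8.4,-0.03,5.0,-0.0,0.5,1.7,0.0,-8.3,-0.02,5.0,-0.0,0.5,1.6,0.0,-8.4,-0.02,5.0,-0.01,0.5,1.6,0.0,-8.4,-0.03,5.0,0.0,0.5,1.6,0.0,-8.3,-0.02,5.0,-0.0,0.5]
```

Emit:
jog_arm --targets '[1.6,0,-8.4,0,5,0,0.5,1.6,0,-8.4,0,5,0,0.5,1.6,0,-8.4,0,5,0,0.5,1.6,0,-8.4,0,5,0,0.5,1.6,0,-8.4,0,5,0,0.5,1.6,0,-8.4,0,5,0,0.5,0,0,0,0,0,0,0.5]'

```text
clock: 6.08
tcp_pos: [477.1, 218.6, 73.8]
ee_rot: [-0.066, -2.616, -0.019]
ft_force: [1.8, -0.3, -1.3]
grip_width: 49.6
gripper_force: 22.4
```

```bash
python3 - <<'E'
from h import *
s=st(); M=Rm(s['ee_rot']); print('tilt',np.degrees(np.arccos(-M[2,2])),'grasp',s['tcp_pos']+M@[0,0,-18.7])
c,im=shot('wrist','w2')
c2,im2=shot('top','t2')
cv2.imwrite('pics/m.png',np.hstack([im[:,:,::-1],im2[120:350,60:260,::-1].repeat(1,0) if 0 else cv2.resize(im2[120:350,90:205],(210,420))[:,:,::-1]]))
E
```

```text
t 6.08 tcp [477.1 218.6  73.8] f [ 1.8 -0.3 -1.3] w 49.6 q [ 0.28  1.05 -1.03  1.55  0.52  1.43  0.67]
tilt 30.058389382523565 grasp [486.44123352 218.13826171  89.95935078]
```

View pics/m.png

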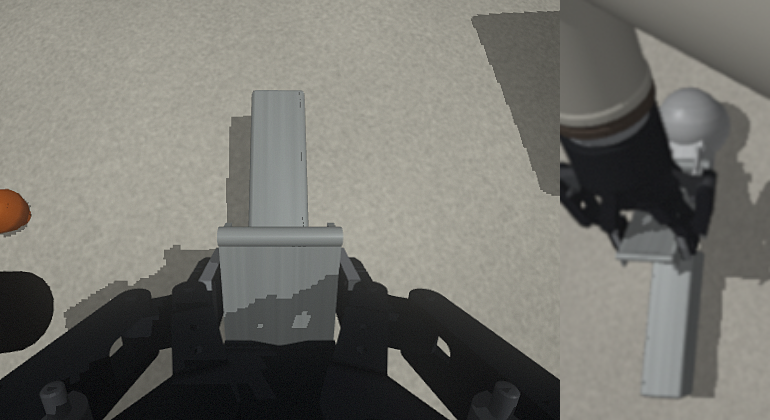

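The handle is gripped and about 30° up, with its rear edge at (280,236). The coupler is still flat and the tube visible behind it.

```bash
python3 -c "
from h import *
arc(np.radians(30),np.radians(72),8,k=.7)"
```

```text
pin [570.3 213.6  46.3]
[1.1,-0.0,-8.7,-0.02,3.67,-0.01,0.5,1.0,-0.0,-8.8,-0.02,3.68,-0.0,0.5,0.6,-0.0,-8.7,-0.02,3.67,-0.01,0.5,0.5,-0.0,-8.7,-0.02,3.68,-0.01,0.5,0.1,-0.1,-8.7,-0.02,3.67,-0.0,0.5,0.0,0.0,-8.7,-0.01,3.68,-0.01,0.5,-0.3,0.0,-8.6,-0.02,3.67,-0.0,0.5,-0.5,-0.0,-8.6,-0.02,3.68,-0.01,0.5]
```

Emit:
jog_arm --targets '[1.1,0,-8.7,0,3.7,0,0.5,1,0,-8.8,0,3.7,0,0.5,0.6,0,-8.7,0,3.7,0,0.5,0.5,0,-8.7,0,3.7,0,0.5,0.1,0,-8.7,0,3.7,0,0.5,0,0,-8.7,0,3.7,0,0.5,-0.3,0,-8.6,0,3.7,0,0.5,-0.5,0,-8.6,0,3.7,0,0.5]'

```text
clock: 7.18
tcp_pos: [520.6, 215.9, 125.2]
ee_rot: [-0.052, -2.1, -0.029]
ft_force: [-1.5, 0.2, -6.2]
grip_width: 49.4
gripper_force: 22.5
```

```bash
python3 - <<'E'
from h import *
s=st(); M=Rm(s['ee_rot']); g=s['tcp_pos']+M@[0,0,-18.7]; print('tilt',np.degrees(np.arccos(-M[2,2])),'grasp',g)
r=g-[570.4,213,46.5];print(np.linalg.norm(r),np.degrees(np.arctan2(r[2],-r[0])))
print('arc to 78');arc(np.radians(72),np.radians(79),2,k=.5)
E
```

```text
t 7.17 tcp [520.6 215.9 125.2] f [-1.5  0.2 -6.2] w 49.4 q [ 0.1   1.3  -0.89  0.99  0.25  2.01  0.82]
tilt 59.65463181215309 grasp [536.71910269 215.08381954 134.65413539]
94.39224932848353 69.08973010215746
arc to 78
pin [569.8 213.3  45.5]
[-0.6,-0.0,-5.7,-0.0,1.75,-0.01,0.5,-0.8,-0.1,-5.7,-0.01,1.75,-0.01,0.5]
```

Emit:
jog_arm --targets '[0,0,0,0,0,0,0.9,0,0,0,0,0,0,0.9,0,0,0,0,0,0,0.9,0,0,-15,0,-1,0,0.9,0,0,-30,0,-2,0,0.9,0,0,-30,0,-3,0,0.9,-20,0,-20,0,-5,0,0.9,-20,0,-15,0,-5,0,0.9]'

```text
clock: 8.18
tcp_pos: [621.5, 209.8, 147.6]
ee_rot: [-0.063, -2.381, -0.025]
ft_force: [-0.2, -0.1, -0.8]
grip_width: 77.0
gripper_force: 0.0
```

```bash
python3 - <<'E'
from h import *
s=st(); M=Rm(s['ee_rot']); print(np.degrees(np.arccos(-M[2,2])),M[:,2])
N=down(np.pi-.055)
rows([((570,214,260),N,5),((500,216,230),N,3)],.9)
E
```

```text
t 8.18 tcp [621.5 209.8 147.6] f [-0.2 -0.1 -0.8] w 77.0 q [-0.13  1.12 -0.33  0.83 -0.    1.93  1.14]
43.54108780080203 [-0.6879056   0.03652492 -0.72488055]
[23.0,0.3,-9.2,-0.01,-8.71,0.03,0.9,21.3,0.3,-12.5,-0.01,-8.71,0.02,0.9,19.2,0.3,-15.6,-0.0,-8.71,0.03,0.9,16.6,0.3,-18.4,-0.01,-8.71,0.02,0.9,13.6,0.2,-20.7,-0.0,-8.7,0.03,0.9,23.3,-0.6,10.0,-0.0,-0.0,-0.0,0.9,23.4,-0.6,10.0,-0.0,-0.0,-0.0,0.9,23.3,-0.6,10.0,-0.01,-0.0,-0.0,0.9]
```

Emit:
jog_arm --targets '[23,0,-9,0,-8.7,0,0.9,21,0,-12.5,0,-8.7,0,0.9,19,0,-15.5,0,-8.7,0,0.9,16.5,0,-18.5,0,-8.7,0,0.9,13.5,0,-20.5,0,-8.7,0,0.9,23.5,-0.5,10,0,0,0,0.9,23.5,-0.5,10,0,0,0,0.9,23.5,-0.5,10,0,0,0,0.9]'

```text
clock: 9.18
tcp_pos: [497.7, 214.6, 229.4]
ee_rot: [-0.082, -3.137, 0.0]
ft_force: [0.1, -0.2, -0.6]
grip_width: 76.8
gripper_force: 0.0
```

```bash
python3 - <<'E'
from h import *
s=st(); M=Rm(s['ee_rot']); print(M.round(3).tolist())
c,im=shot('wrist','w3')
c2,im2=shot('side','s3')
cv2.imwrite('pics/m3.png',np.hstack([im[:,100:460,::-1],cv2.resize(im2[90:200,130:300],(649,420))[:,:430,::-1]]))
E
```

```text
t 9.18 tcp [497.7 214.6 229.4] f [ 0.1 -0.2 -0.6] w 76.8 q [-0.15  0.3  -0.37  1.82  0.12  1.04  0.95]
[[-0.999, 0.052, -0.004], [0.052, 0.999, 0.0], [0.004, -0.0, -1.0]]
```

View pics/m3.png

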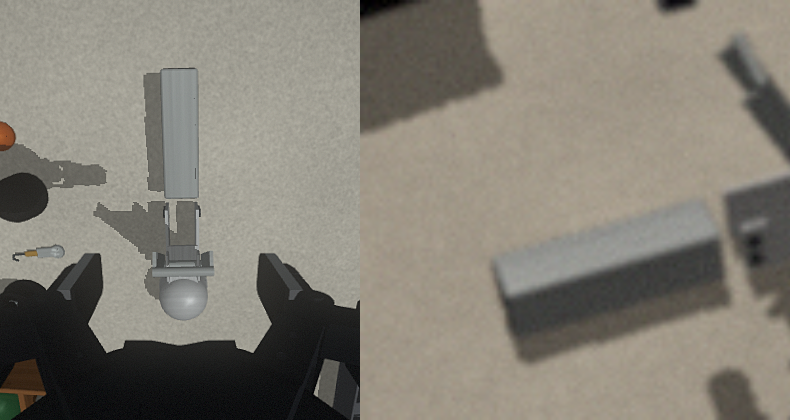

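The handle is up. In the wrist view the tube top runs from (279,69) to (281.5,197) and the dome sits at (283.5,298).

```bash
python3 - <<'E'
from h import *
c,im=load('w3')
g=cv2.cvtColor(im,cv2.COLOR_RGB2GRAY).astype(float)
for y in(75,100,130,160,190):
    r=np.diff(cv2.GaussianBlur(g[y-2:y+3].mean(0)[None],(0,0),1)[0]); a=250+np.argmax(r[250:275]);b=285+np.argmin(r[285:310])
    L=plane(c,[(a+.5,y),(b+.5,y)],40); print(y,a,b,L.mean(0).round(1),np.hypot(*(L[0]-L[1])[:2]).round(1))
E1,F=plane(c,[(279.2,68.5),(281.5,197)],40); D=plane(c,(283.5,298),28)[0]
print(E1,F,np.hypot(*(E1-F)[:2]),D,np.hypot(*(D-E1)[:2]))
E
```

```text
75 261 295 [373.7 219.1  40. ] 35.7
100 262 295 [398.8 218.3  40. ] 35.2
130 263 295 [430.  217.2  40. ] 34.9
160 264 296 [462.6 216.6  40. ] 35.7
190 265 296 [496.7 215.4  40. ] 35.5
[367.40839484 220.14386     40.        ] [504.90435427 215.5939173   40.        ] 137.57122097088111 [643.79887265 211.31852073  28.        ] 276.5313415127014
```

```bash
python3 - <<'E'
from h import *
N=down(np.pi-.031)
rows([((478,216.4,120),N,3),((478,216.4,6),N,5)],.9)
E
```

```text
[5.6,0.3,36.2,-0.03,-0.14,-0.36,0.9,5.7,0.3,36.2,-0.03,-0.14,-0.37,0.9,5.8,0.4,36.1,-0.03,-0.14,-0.36,0.9,-0.0,-0.0,22.8,0.0,-0.0,-0.0,0.9,-0.0,-0.0,22.8,0.0,-0.0,-0.0,0.9,-0.0,-0.0,22.8,0.0,-0.0,-0.0,0.9,-0.0,-0.0,22.8,0.0,-0.0,-0.0,0.9,-0.0,-0.0,22.8,0.0,-0.0,-0.0,0.9]
```

Emit:
jog_arm --targets '[6,0.3,36,0,-0.1,-0.4,0.9,6,0.3,36,0,-0.1,-0.4,0.9,5.5,0.3,36,0,-0.1,-0.4,0.9,0,0,23,0,0,0,0.9,0,0,23,0,0,0,0.9,0,0,23,0,0,0,0.9,0,0,23,0,0,0,0.9,0,0,22,0,0,0,0.9]'

```text
clock: 10.28
tcp_pos: [482.6, 216.5, 6.8]
ee_rot: [0.051, 3.14, 0.001]
ft_force: [0.1, 0.6, -0.4]
grip_width: 77.0
gripper_force: 0.0
```

Emit:
jog_arm --targets '[0,0,0,0,0,0,0.9,0,0,0,0,0,0,0.3,0,0,0,0,0,0,0.3,0,0,0,0,0,0,0.3,0,0,0,0,0,0,0.3,0,0,0,0,0,0,0.3,0,0,0,0,0,0,0.3,0,0,0,0,0,0,0.3]' --grip_force 60

```text
clock: 11.28
tcp_pos: [482.8, 217.0, 8.5]
ee_rot: [0.05, 3.138, 0.002]
ft_force: [-0.4, 0.8, 6.3]
grip_width: 38.7
gripper_force: 63.2
```

Emit:
jog_arm --targets '[0,0,-5,0,0,0,0.3,0,0,-10,0,0,0,0.3,0,0,-20,0,0,0,0.3,0,0,-30,0,0,0,0.3,0,0,-30,0,0,0,0.3,0,0,-30,0,0,0,0.3,0,0,-25,0,0,0,0.3,0,0,-20,0,0,0,0.3]'

```text
clock: 12.28
tcp_pos: [480.8, 215.8, 178.0]
ee_rot: [-0.05, -3.141, 0.001]
ft_force: [-0.7, -0.4, -7.7]
grip_width: 39.6
gripper_force: 61.8
```

```bash
python3 - <<'E'
from h import *
s=st(); M=Rm(s['ee_rot']); print(M.round(3).tolist(),s['wrist_torque'])
c,im=shot('wrist','w4')
c2,im2=shot('side','s4')
cv2.imwrite('pics/m4.png',np.hstack([im[:,100:460,::-1],cv2.resize(im2[50:190,130:310],(440,342))[:,:,::-1].copy() if 0 else cv2.resize(im2[40:215,130:310],(432,420))[:,:,::-1]]))
E
```

```text
t 12.28 tcp [480.8 215.8 178. ] f [-0.7 -0.4 -7.7] w 39.6 q [-0.16  0.34 -0.38  1.91  0.15  0.92  0.93]
[[-0.999, 0.032, -0.0], [0.032, 0.999, -0.001], [0.0, -0.001, -1.0]] [-0.04385058  0.04105773 -0.02232499]
```

View pics/m4.png

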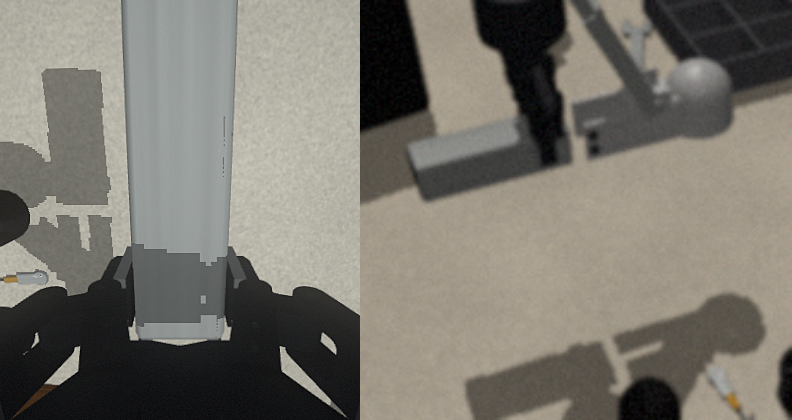

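The coupler is held level, handle up, with the dome at about (271,78) in the side view.

```bash
python3 - <<'E'
from h import *
c=eyes.camera_params('side'); print('dome side pred',proj(c,[[634.2,210.9,199]]), 'top pred',proj(eyes.camera_params('top'),[[634.2,210.9,199]]))
N=down(np.pi+.17)
rows([((480,150,178),down(np.pi-.01),2),((475,-206,178),N,9)],.3)
E
```

```text
dome side pred [[269.46664766  79.86033879]] top pred [[129.52399677 140.91335969]]
[0.1,-33.4,0.6,0.03,0.1,-0.63,0.3,0.5,-33.3,0.5,0.03,0.11,-0.64,0.3,0.2,-39.6,0.0,0.0,-0.0,-1.15,0.3,1.0,-39.5,0.0,0.0,-0.0,-1.15,0.3,1.7,-39.5,0.0,0.0,-0.0,-1.14,0.3,2.5,-39.5,0.0,0.0,-0.0,-1.15,0.3,3.3,-39.4,0.0,0.0,-0.0,-1.14,0.3,4.1,-39.4,0.0,0.0,-0.0,-1.15,0.3]
[4.9,-39.2,0.0,0.0,-0.0,-1.14,0.3,5.7,-39.2,0.0,0.0,-0.0,-1.15,0.3,6.5,-39.0,0.0,0.0,-0.0,-1.14,0.3]
```

Emit:
jog_arm --targets '[0,-20,0,0,0,-0.6,0.3,0.5,-40,0,0,0,-0.7,0.3,0,-42,0,0,0,-1.2,0.3,1,-42,0,0,0,-1.2,0.3,2,-42,0,0,0,-1.2,0.3,3,-42,0,0,0,-1.2,0.3,3.5,-42,0,0,0,-1.2,0.3,4,-42,0,0,0,-1.2,0.3]'

```text
clock: 13.38
tcp_pos: [475.4, -97.3, 175.9]
ee_rot: [0.184, -3.134, -0.001]
ft_force: [0.2, -0.2, -8.5]
grip_width: 39.4
gripper_force: 62.1
```

Emit:
jog_arm --targets '[5,-40,0,0,0,-1.2,0.3,6,-35,0,0,0,-1.1,0.3,6,-25,0,0,0,-1,0.3,1,-5,0,0,0,-1,0.3,0,0,0,0,0,0,0.3,0,0,0,0,0,0,0.3]'

```text
clock: 14.12
tcp_pos: [473.2, -201.0, 176.7]
ee_rot: [0.303, -3.127, -0.002]
ft_force: [0.1, -0.6, -7.1]
grip_width: 39.3
gripper_force: 62.2
```

```bash
python3 - <<'E'
from h import *
s=st(); M=Rm(s['ee_rot']); print(M.round(3).tolist()); u=-M[:,0]
c,im=shot('side','s5'); T,ti=shot('top','t5'); shot('wrist','w5')
P=s['tcp_pos']+153.5*u+[0,0,-7.5+27]; print('socket',P,proj(c,P),proj(T,P))
x0=100;a=cv2.resize(im[110:370,180:400],(474,560)); b=cv2.resize(ti[100:360,330:470],(302,560))
cv2.imwrite('pics/m5.png',np.hstack([a,b])[:,:,::-1])
E
```

```text
t 14.12 tcp [ 473.2 -201.   176.7] f [ 0.1 -0.6 -7.1] w 39.3 q [ 0.52  0.3  -0.2   1.95  0.07  0.9   2.05]
[[-0.981, -0.192, -0.0], [-0.192, 0.981, 0.001], [0.0, 0.001, -1.0]]
socket [ 623.8581992  -171.58725093  196.20086912] [[350.60089708 202.89309546]] [[396.44841884 147.64061899]]
```

View pics/m5.png

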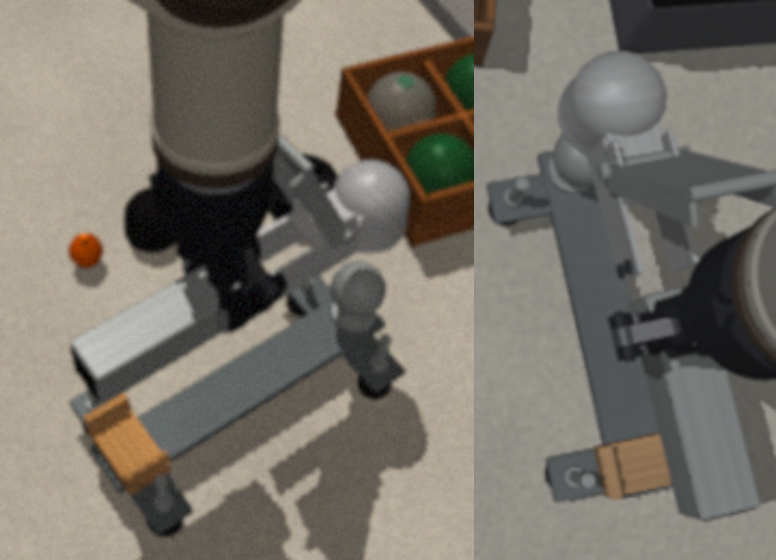

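Side view: dome ≈(352.7,201.9) and ball ≈(346.5,243.7). Top view: dome ≈(397.2,146.4). Next I triangulate the dome and ball the same way and difference them.

```bash
python3 - <<'E'
from h import *
S,si=load('s5');T,ti=load('t5')
def tri(a,b):
    o1,d1=ray(T,a);o2,d2=ray(S,b);d1=d1[0];d2=d2[0]
    s=np.linalg.lstsq(np.c_[d1,-d2],o2-o1,rcond=None)[0]
    p,q=o1+d1*s[0],o2+d2*s[1]; return ((p+q)/2).round(1),np.linalg.norm(p-q).round(1)
print('dome',tri((397.2,146.4),(352.7,201.9)),'ball',tri((381.7,172.3),(346.4,243.5)))
# refine ball: bright/dark edge circle fit on top0
T0,t0=load('top0');S0,s0=load('side0')
def fit(im,x,y,r,angs):
    g=cv2.GaussianBlur(cv2.cvtColor(im,cv2.COLOR_RGB2GRAY).astype(np.float32),(0,0),.8); pts=[]
    for a in np.radians(angs):
        rr=np.arange(r-4,r+4,.25); v=cv2.remap(g,(x+rr*np.cos(a)).astype(np.float32)[None],(y+rr*np.sin(a)).astype(np.float32)[None],1)[0]
        k=np.argmax(abs(np.diff(v))); pts.append([x+(rr[k]+.125)*np.cos(a),y+(rr[k]+.125)*np.sin(a)])
    P=np.array(pts)
    for _ in range(3):
        A=np.c_[2*P,np.ones(len(P))]; s=np.linalg.lstsq(A,(P**2).sum(1),rcond=None)[0]; R0=np.sqrt(s[2]+s[0]**2+s[1]**2)
        e=abs(np.hypot(*(P-s[:2]).T)-R0); P=P[e<=max(.5,np.percentile(e,85))]
    return s[:2],R0,len(P)
a=fit(t0,381.7,172.3,14.3,range(0,360,8)); b=fit(s0,346.4,243.5,12,range(150,400,8)); d=fit(ti,397.2,146.4,21.8,range(180,360,8)); e=fit(si,352.7,201.9,18,range(200,380,8))
print(a,b,d,e); print('fit ball',tri(a[0],b[0]),'dome',tri(d[0],e[0]))
w=cv2.cvtColor(t0,cv2.COLOR_RGB2HSV); 
E
```

```text
dome (array([ 626.2, -172.5,  198. ]), np.float64(2.2)) ball (array([ 624.3, -180.3,   80.5]), np.float64(1.9))
(array([380.50991787, 171.44466013]), np.float64(14.63883559582513), 27) (array([345.91799891, 243.4206387 ]), np.float64(12.801404324533324), 26) (array([396.60642214, 145.0458907 ]), np.float64(22.262180982605017), 13) (array([351.1797692 , 201.78218105]), np.float64(18.324260438142435), 19)
fit ball (array([ 625.4, -178.6,   78.6]), np.float64(0.0)) dome (array([ 625.9, -171.2,  198.4]), np.float64(1.9))
```

```bash
python3 - <<'E'
from h import *
T,_=load('top0')
for a,b in (((368.3,200),(390.7,306.7)),((395,198.3),(418.3,300))):
    p,q=plane(T,[a,b],45); print(p,q,np.arctan2(*(p-q)[1::-1]))
yaw=.178; u=np.array([np.cos(yaw),np.sin(yaw),0]); s=st()
sock=np.array([625,-179.2,0]); P=sock-154.5*u
print(P); N=down(np.pi+yaw)
rows([((P[0],P[1],150),N,4),((P[0],P[1],118),N,4)],.3)
E
```

```text
[ 582.97387255 -162.69613083   45.        ] [ 397.21575747 -192.99646423   45.        ] 0.16169311357066982
[ 586.09027559 -211.18381515   45.        ] [ 407.5354832  -241.64129723   45.        ] 0.16895166545059467
t 14.28 tcp [ 473.4 -201.6  177.1] f [-0.2 -0.1 -6.4] w 39.2 q [ 0.52  0.3  -0.2   1.95  0.07  0.9   2.05]
[ 472.94113337 -206.55600628    0.        ]
[0.4,-1.2,6.8,0.0,0.0,0.21,0.3,0.3,-1.2,6.8,0.0,0.01,0.21,0.3,0.4,-1.2,6.8,0.01,0.0,0.22,0.3,0.3,-1.2,6.7,0.0,0.01,0.21,0.3,0.0,0.0,8.0,0.0,-0.0,0.0,0.3,0.0,0.0,8.0,0.0,-0.0,0.0,0.3,0.0,0.0,8.0,0.0,-0.0,0.0,0.3,0.0,0.0,8.0,0.0,-0.0,0.0,0.3]
```

Emit:
jog_arm --targets '[0.3,-1,8,0,0,0.3,0.3,0.3,-1,10,0,0,0.4,0.3,0.3,-1,10,0,0,0.3,0.3,0,-0.7,10,0,0,0.3,0.3,0,0,8,0,0,0,0.3,0,0,7,0,0,0,0.3,0,0,6,0,0,0,0.3,0,0,0,0,0,0,0.3]'

```text
clock: 15.28
tcp_pos: [472.7, -206.3, 117.7]
ee_rot: [0.265, -3.13, -0.001]
ft_force: [-0.3, -0.1, -7.9]
grip_width: 39.0
gripper_force: 62.2
```

Emit:
jog_arm --targets '[0,0,0,0,0,0,0.3,0,0,4,0,0,0,0.3,0,0,4,0,0,0,0.3,0,0,4,0,0,0,0.3,0,0,3,0,0,0,0.3,0,0,0,0,0,0,0.3,0,0,0,0,0,0,0.3]'

```text
clock: 16.15
tcp_pos: [473.2, -206.6, 103.2]
ee_rot: [-0.264, 3.13, -0.0]
ft_force: [0.4, -0.2, -7.4]
grip_width: 39.0
gripper_force: 62.3
```

```bash
python3 -c "
from h import *
s=st();M=Rm(s['ee_rot']);print(M.round(3).tolist(),s['wrist_torque'],'sock',s['tcp_pos']-154.5*M[:,0])"
```

```text
t 16.15 tcp [ 473.2 -206.6  103.2] f [ 0.4 -0.2 -7.4] w 39.0 q [ 0.51  0.41 -0.18  2.    0.1   0.74  2.01]
[[-0.986, -0.168, 0.0], [-0.168, 0.986, -0.0], [-0.0, -0.0, -1.0]] [-0.02726811  0.04207913 -0.02271738] sock [ 625.48352212 -180.64414546  103.26831781]
```

Emit:
jog_arm --targets '[0,1,3,0,0,0,0.3,0,0,3,0,0,0,0.3,0,0,3,0,0,0,0.3,0,0,3,0,0,0,0.3,0,0,0,0,0,0,0.3,0,0,0,0,0,0,0.3]'

```text
clock: 16.9
tcp_pos: [473.0, -205.5, 91.2]
ee_rot: [-0.264, 3.13, -0.0]
ft_force: [-0.3, -0.1, -7.2]
grip_width: 39.2
gripper_force: 62.3
```

Emit:
jog_arm --targets '[0,0,2,0,0,0,0.3,0,0,2,0,0,0,0.3,0,0,2,0,0,0,0.3,0,0,0,0,0,0,0.3,0,0,0,0,0,0,0.3]'

```text
clock: 17.52
tcp_pos: [472.9, -205.5, 85.1]
ee_rot: [-0.264, 3.13, -0.0]
ft_force: [-0.3, 1.1, -7.7]
grip_width: 39.4
gripper_force: 62.3
```

Emit:
jog_arm --targets '[0,0,2,0,0,0,0.3,0,0,2,0,0,0,0.3,0,0,2,0,0,0,0.3,0,0,0,0,0,0,0.3,0,0,0,0,0,0,0.3]'

```text
clock: 18.15
tcp_pos: [472.9, -205.5, 79.1]
ee_rot: [-0.264, 3.13, -0.0]
ft_force: [-1.3, -0.4, -7.2]
grip_width: 39.3
gripper_force: 62.3
```

Emit:
jog_arm --targets '[0,0,2,0,0,0,0.3,0,0,2,0,0,0,0.3,0,0,2,0,0,0,0.3,0,0,0,0,0,0,0.3,0,0,0,0,0,0,0.3]'

```text
clock: 18.77
tcp_pos: [472.8, -205.5, 73.1]
ee_rot: [-0.264, 3.13, -0.0]
ft_force: [-0.2, 0.1, -8.6]
grip_width: 39.0
gripper_force: 62.3
```

Emit:
jog_arm --targets '[0,0,2,0,0,0,0.3,0,0,2,0,0,0,0.3,0,0,0,0,0,0,0.3,0,0,0,0,0,0,0.3]'

```text
clock: 19.27
tcp_pos: [472.8, -205.5, 69.0]
ee_rot: [-0.264, 3.13, 0.0]
ft_force: [-0.2, 0.0, -7.2]
grip_width: 39.1
gripper_force: 62.3
```

Emit:
jog_arm --targets '[0,0,1.5,0,0,0,0.3,0,0,1.5,0,0,0,0.3,0,0,0,0,0,0,0.3,0,0,0,0,0,0,0.3]'

```text
clock: 19.77
tcp_pos: [472.8, -205.5, 66.0]
ee_rot: [-0.264, 3.13, -0.0]
ft_force: [-1.1, -0.8, -7.8]
grip_width: 38.7
gripper_force: 62.4
```

Emit:
jog_arm --targets '[0,0,1,0,0,0,0.3,0,0,1,0,0,0,0.3,0,0,1,0,0,0,0.3,0,0,0,0,0,0,0.3]'

```text
clock: 20.27
tcp_pos: [472.8, -205.6, 63.0]
ee_rot: [-0.264, 3.13, -0.0]
ft_force: [-1.6, -0.8, -6.7]
grip_width: 39.1
gripper_force: 62.5
```

Emit:
jog_arm --targets '[0,0,1,0,0,0,0.3,0,0,0,0,0,0,0.3,0,0,0,0,0,0,0.3]'

```text
clock: 20.65
tcp_pos: [472.8, -205.5, 62.1]
ee_rot: [-0.264, 3.13, -0.0]
ft_force: [-2.8, -0.9, -6.7]
grip_width: 39.0
gripper_force: 62.5
```

Emit:
jog_arm --targets '[0,0,1,0,0,0,0.3,0,0,0,0,0,0,0.3,0,0,0,0,0,0,0.3]'

```text
clock: 21.02
tcp_pos: [472.9, -205.5, 61.9]
ee_rot: [-0.264, 3.13, -0.0]
ft_force: [-5.3, -0.3, 1.3]
grip_width: 39.2
gripper_force: 63.6
```

Emit:
jog_arm --targets '[1,0,0,0,0,0,0.3,0,0,0.7,0,0,0,0.3,0,0,0,0,0,0,0.3,0,0,0,0,0,0,0.3]'

```text
clock: 21.52
tcp_pos: [472.9, -205.6, 61.8]
ee_rot: [-0.265, 3.129, -0.001]
ft_force: [-5.8, 2.3, 9.0]
grip_width: 39.3
gripper_force: 64.6
```

```bash
python3 - <<'E'
from h import *
s=st(); print(s['wrist_torque'])
S,si=shot('side','s6'); a=cv2.resize(si[150:370,200:400],(600,600),interpolation=cv2.INTER_CUBIC)[:660]
cv2.imwrite('pics/m6.png',a[:,:,::-1])
E
```

```text
t 21.52 tcp [ 472.9 -205.6   61.8] f [-5.8  2.3  9. ] w 39.3 q [ 0.49  0.48 -0.16  2.02  0.12  0.65  1.99]
[ 0.57850756  1.15969289 -0.13156293]
```

View pics/m6.png

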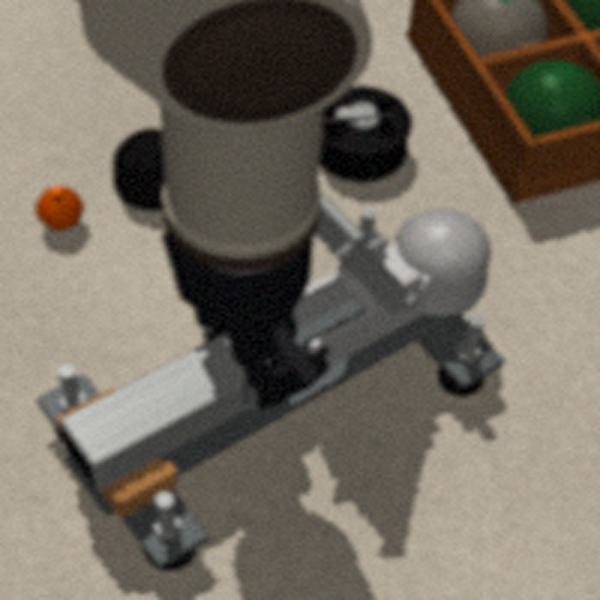

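The coupler looks seated: its dome covers the ball and its tube lies between the timber cheeks. I'll relax the press and release.

Emit:
jog_arm --targets '[0,0,-0.7,0,0,0,0.3,0,0,0,0,0,0,0.3,0,0,0,0,0,0,0.6,0,0,0,0,0,0,0.6,0,0,0,0,0,0,0.9,0,0,0,0,0,0,0.9,0,0,0,0,0,0,0.9]'

```text
clock: 22.45
tcp_pos: [472.0, -205.7, 61.1]
ee_rot: [-0.264, 3.13, -0.0]
ft_force: [-0.4, 0.2, 0.3]
grip_width: 76.8
gripper_force: 0.0
```

Emit:
jog_arm --targets '[0,0,-10,0,0,0,0.9,0,0,-30,0,0,0,0.9,0,0,-40,0,0,0,0.9,0,0,-50,0,0,0,0.9,0,0,-40,0,0,0,0.9,0,0,0,0,0,0,0.9]'

```text
clock: 23.2
tcp_pos: [474.4, -206.6, 235.6]
ee_rot: [-0.264, 3.123, -0.007]
ft_force: [-0.2, 0.5, -0.4]
grip_width: 76.9
gripper_force: 0.0
```

```bash
python3 - <<'E'
from h import *
s=st(); S,si=shot('side','s7'); T,ti=shot('top','t7'); W,wi=shot('wrist','w7')
a=cv2.resize(si[180:340,210:390],(400,356)); b=cv2.resize(ti[100:360,330:470],(300,557))[:356]; 
cv2.imwrite('pics/m7.png',np.vstack([np.hstack([a,cv2.resize(ti[110:350,330:470],(208,356)),np.zeros((356,192,3),np.uint8)]),np.hstack([wi[180:420,100:460],np.zeros((240,440,3),np.uint8)]) if 0 else cv2.resize(wi[0:340,100:500],(800,240))])[:,:,::-1])
E
```

```text
t 23.2 tcp [ 474.4 -206.6  235.6] f [-0.2  0.5 -0.4] w 76.9 q [ 0.53  0.23 -0.2   1.89  0.05  1.02  2.05]
```

View pics/m7.png

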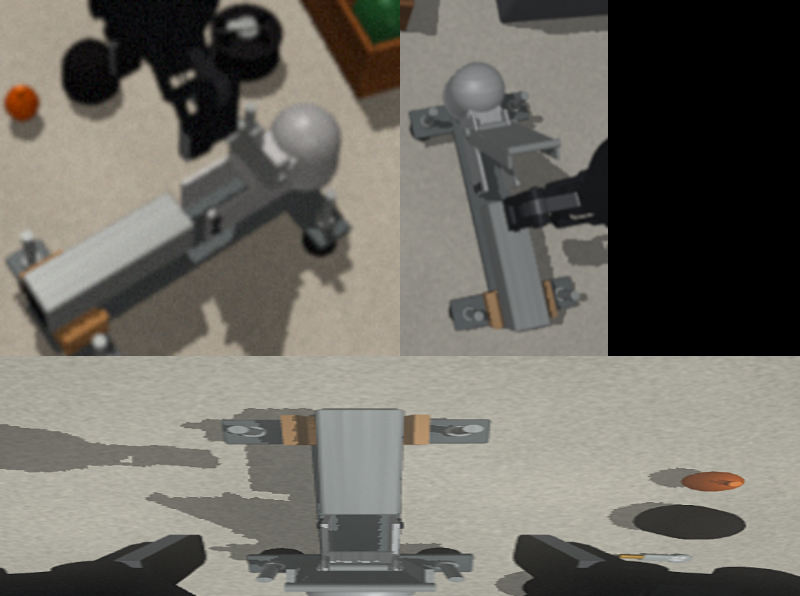

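The coupler is parked on the ball with its tube between the timber cheeks and the handle up. Next I plan the handle press, with the shut fingers coming from the nose side.

```bash
cat >> h.py <<'E'
YAW=.168; U=np.array([np.cos(YAW),np.sin(YAW),0]); Z=np.array([0,0,1.]); PIN=np.array([625,-179.5,80])-50*U+19*Z
def K(t,r=90,off=0): 
    n=U*np.sin(t)+Z*np.cos(t); return PIN+r*(-U*np.cos(t)+Z*np.sin(t))+(5+off)*n+11*U
E
python3 - <<'E'
from h import *
N=down(np.pi+YAW); P=K(1.25)+25*U; print(PIN,P)
a=rows([((474,-207,275),N,1),((P[0],P[1],275),N,4),(P,N,3)],0)
print('arc'); rows([(K(t),N,1) for t in np.arange(1.25,.46,-.1)],0,start=(P,N))
S,si=load('s7');T,ti=load('t7')
print(proj(S,[625,-179.5,81.5]),proj(T,[625,-179.5,81.5]))
E
```

```text
[ 575.70394199 -187.86054212   99.        ] [ 587.8957548  -185.79282781  185.98522755]
[-2.4,-1.9,-44.2,0.01,-0.02,0.03,0,-29.0,0.5,-0.0,0.0,-0.0,0.0,0,-29.0,0.4,-0.0,0.0,-0.0,0.0,0,-28.9,0.5,-0.0,0.0,-0.0,0.0,0,-29.0,0.4,-0.0,0.0,-0.0,0.0,0,0.0,0.0,29.7,0.0,-0.0,0.0,0,0.0,0.0,29.7,0.0,-0.0,0.0,0,0.0,0.0,29.6,0.0,-0.0,0.0,0]
arc
[25.0,-0.0,0.0,0.0,0.0,0.0,0,8.6,0.0,2.8,0.0,0.0,0.0,0,8.2,0.0,3.6,0.0,0.0,0.0,0,7.9,-0.0,4.5,0.0,0.0,0.0,0,7.3,0.0,5.2,0.0,0.0,0.0,0,6.8,-0.0,5.9,0.0,0.0,0.0,0,6.2,-0.0,6.5,0.0,0.0,0.0,0,5.5,-0.0,7.2,0.0,0.0,0.0,0]
[[346.11729088 242.99380044]] [[381.46848214 171.1771839 ]]
```

Emit:
jog_arm --targets '[0,0,-45,0,0,0,0,-29,0.5,0,0,0,0,0,-29,0.5,0,0,0,0,0,-29,0.5,0,0,0,0,0,-31,0,0,0,0,0,0,0,0,30,0,0,0,0,0,0,30,0,0,0,0,0,0,30,0,0,0,0]' --grip_force 20

```text
clock: 24.35
tcp_pos: [586.7, -184.0, 183.2]
ee_rot: [0.265, -3.128, -0.002]
ft_force: [-0.5, 0.4, -0.1]
grip_width: 0.2
gripper_force: 0.0
```

Emit:
jog_arm --targets '[0,0,0,0,0,0,0,5,0,0,0,0,0,0,5,0,0,0,0,0,0,5,0,0,0,0,0,0,5,0,0,0,0,0,0,5,0,0,0,0,0,0,0,0,0,0,0,0,0]'

```text
clock: 25.22
tcp_pos: [562.9, -188.8, 186.3]
ee_rot: [-0.264, 3.13, -0.0]
ft_force: [-0.0, -0.2, -0.2]
grip_width: -0.2
gripper_force: 0.0
```

Emit:
jog_arm --targets '[8.5,0,3,0,0,0,0,8,0,3.5,0,0,0,0,8,0,4.5,0,0,0,0,7.5,0,5,0,0,0,0,0,0,0,0,0,0,0]'

```text
clock: 25.85
tcp_pos: [530.4, -194.2, 169.4]
ee_rot: [0.263, -3.129, -0.0]
ft_force: [0.6, 0.3, -0.2]
grip_width: 0.0
gripper_force: 0.0
```

```bash
python3 -c "
from h import *
s=st();M=Rm(s['ee_rot']);N=down(np.pi+YAW);print(M.round(3).tolist(),K(.85))
rows([(K(t),N,1) for t in (.75,.65,.55,.45,.35,.25,.15,.08)],0)"
```

```text
t 25.85 tcp [ 530.4 -194.2  169.4] f [ 0.6  0.3 -0.2] w 0.0 q [ 0.47  0.4  -0.21  1.83  0.1   0.93  1.95]
[[-0.986, -0.167, -0.002], [-0.167, 0.986, 0.0], [0.002, 0.0, -1.0]] [ 531.69036959 -195.32518212  169.91515219]
[5.7,-1.3,5.4,0.02,-0.09,-0.01,0,6.2,0.0,6.6,0.0,-0.0,0.0,0,5.4,0.0,7.1,0.0,-0.0,0.0,0,4.8,0.0,7.7,0.0,-0.0,0.0,0,4.0,0.0,8.0,0.0,-0.0,0.0,0,3.1,0.0,8.5,0.0,-0.0,0.0,0,2.3,0.0,8.7,0.0,-0.0,0.0,0,1.0,0.0,6.2,0.0,-0.0,0.0,0]
```

Emit:
jog_arm --targets '[6,-1,5.5,0,0,0,0,6,0,6.5,0,0,0,0,5.5,0,7,0,0,0,0,5,0,7.5,0,0,0,0]'

```text
clock: 26.35
tcp_pos: [509.2, -198.8, 143.1]
ee_rot: [-0.264, 3.13, -0.0]
ft_force: [1.2, 1.0, 1.8]
grip_width: -0.2
gripper_force: 1.0
```

Emit:
jog_arm --targets '[4,0,8,0,0,0,0,3,0,8.5,0,0,0,0]'

```text
clock: 26.6
tcp_pos: [502.1, -200.1, 126.4]
ee_rot: [0.264, -3.13, -0.0]
ft_force: [-0.7, 0.2, 2.5]
grip_width: -0.2
gripper_force: 1.0
```

Emit:
jog_arm --targets '[2,0,7,0,0,0,0,1,0,6,0,0,0,0,0,0,4,0,0,0,0,0,0,2,0,0,0,0,0,0,0,0,0,0,0]'

```text
clock: 27.22
tcp_pos: [500.3, -200.4, 108.1]
ee_rot: [-0.264, 3.129, -0.0]
ft_force: [0.5, 0.5, 0.0]
grip_width: -0.0
gripper_force: 0.0
```

Emit:
jog_arm --targets '[0,0,1,0,0,0,0,0,0,1,0,0,0,0,0,0,0,0,0,0,0]'

```text
clock: 27.6
tcp_pos: [500.5, -200.4, 106.4]
ee_rot: [-0.265, 3.129, -0.001]
ft_force: [0.3, -0.6, 1.1]
grip_width: 0.0
gripper_force: 0.5
```

Emit:
jog_arm --targets '[0,0,1,0,0,0,0,0,0,0,0,0,0,0,0,0,0,0,0,0,0]'

```text
clock: 27.98
tcp_pos: [500.3, -200.4, 105.3]
ee_rot: [-0.264, 3.129, -0.0]
ft_force: [0.3, 0.2, 1.4]
grip_width: -0.1
gripper_force: 0.7
```

Emit:
jog_arm --targets '[0,0,1,0,0,0,0,0,0,0,0,0,0,0,0,0,0,0,0,0,0]'

```text
clock: 28.35
tcp_pos: [500.2, -200.5, 104.4]
ee_rot: [-0.264, 3.13, -0.0]
ft_force: [1.2, -0.0, 5.7]
grip_width: 0.1
gripper_force: 2.1
```

Emit:
jog_arm --targets '[0,0,1,0,0,0,0,0,0,0,0,0,0,0,0,0,0,0,0,0,0]'

```text
clock: 28.72
tcp_pos: [500.3, -200.5, 104.3]
ee_rot: [-0.264, 3.129, -0.001]
ft_force: [-2.1, 1.4, 11.7]
grip_width: 0.1
gripper_force: 5.9
```

Emit:
jog_arm --targets '[0,0,0.8,0,0,0,0,0,0,0,0,0,0,0,0,0,0,0,0,0,0]'

```text
clock: 29.1
tcp_pos: [500.3, -200.5, 104.1]
ee_rot: [-0.264, 3.129, -0.001]
ft_force: [-3.2, 1.6, 18.1]
grip_width: -0.1
gripper_force: 8.8
```

Emit:
jog_arm --targets '[0,0,-4,0,0,0,0,0,0,-20,0,0,0,0,0,0,-40,0,0,0,0,0,0,-50,0,0,0,0,0,0,-20,0,0,0,0,0,0,0,0,0,0,0]'

```text
clock: 29.85
tcp_pos: [500.4, -200.9, 237.4]
ee_rot: [-0.264, 3.128, -0.002]
ft_force: [-0.6, -0.1, -1.1]
grip_width: -0.1
gripper_force: 0.0
```

```bash
python3 - <<'E'
from h import *
s=st(); W,wi=shot('wrist','w8'); S,si=shot('side','s8')
# tube+handle check: project expected edges in the wrist view, and compare grey profile across rows
o=np.array([625,-179.5,0])-100*U
for x,z,n in((-65,105,'handle rear'),(-170,94,'tube end'),(0,105,'handle mid')): print(n,proj(W,o+x*U+z*Z).round(1))
g=cv2.cvtColor(wi,cv2.COLOR_RGB2GRAY)
u=int(proj(W,o-100*U+94*Z)[0,0]); print(g[::6,u].tolist())
V=np.array([-U[1],U[0],0]); 
for x,z in((-50,105),(-30,105),(-100,94)):
    p=proj(W,[o+x*U+z*Z-40*V,o+x*U+z*Z+40*V]); r=g[int(round(p[0,1]))]; a,b=sorted(p[:,0].astype(int)); d=np.diff(r[a:b].astype(int)); print(x,(b-a)/80,a,b,[(i+a,int(d[i])) for i in np.argsort(-abs(d))[:6]])
E
```

```text
t 29.85 tcp [ 500.4 -200.9  237.4] f [-0.6 -0.1 -1.1] w -0.1 q [ 0.52  0.27 -0.22  1.83  0.07  1.04  2.01]
handle rear [[280.8 161.5]]
tube end [[281.   41.1]]
handle mid [[280.8 228. ]]
[175, 175, 171, 176, 175, 181, 174, 131, 158, 158, 157, 157, 157, 159, 158, 160, 161, 160, 159, 161, 164, 161, 160, 162, 163, 163, 104, 157, 164, 162, 161, 163, 164, 162, 165, 164, 163, 163, 164, 163, 162, 37, 45, 44, 37, 40, 35, 32, 32, 31, 27, 24, 30, 22, 3, 158, 176, 173, 21, 20, 16, 16, 16, 20, 17, 20, 15, 18, 17, 17]
-50 1.0625 238 323 [(np.int64(256), -58), (np.int64(253), 40), (np.int64(303), 36), (np.int64(305), -33), (np.int64(254), 32), (np.int64(306), 21)]
-30 1.0375 239 322 [(np.int64(256), -58), (np.int64(254), 51), (np.int64(253), 45), (np.int64(302), 18), (np.int64(304), -16), (np.int64(257), -13)]
-100 1.0625 238 323 [(np.int64(301), 43), (np.int64(255), -39), (np.int64(258), 35), (np.int64(260), 24), (np.int64(259), 22), (np.int64(298), -11)]
```

```bash
python3 -c "
from station import ticket
print(ticket.close_job())"
```

```text
the job is handed in; nothing more can be done
None
```

The coupler is on the ball with its tube in the timber rest and the handle pressed down to a firm stop; I handed the job in at about 30 s, and the system gave no verdict.

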